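# Pack out an enclosure in the clamping jig and hold the wedge tight

### The arm

A 6-joint arm with a two-finger parallel gripper is mounted at the origin on a cart in front of the work surface, level with it; the furniture and walls round the work are solid. World frame = base frame: x ahead of the robot, y to its left, z up, the work surface at z = 0. Lengths are in m, angles in degrees, forces in N, time in s.
With the tool pointing down it reaches from about 0.25 to 0.725 m from the base axis. Payload 9.7 kg.
Tool frame: the origin (TCP) lies midway between the tips of the shut fingers; the grasp point (between the pads) lies bot.hold_point_z behind it (bot.hold_point_z is the distance from the TCP to the grasp point, in m); z points along the fingers, y is the line along which they close (so a half turn about z gives the same grasp; the last joint's range is limited). The gripper opens to 85 mm and grips with 20 to 120 N. Pads are 22 mm wide; open, the fingers measure 114 mm over their backs; the gripper's body (76 mm by 85 mm) begins 54 mm behind the grasp point. The pads swing forward as they close: fully open they stand 13 mm farther back than shut.
Start: joints at [-70.588, 4.979, 10.078, 95.1, 0, 90], TCP at [0.183, -0.519, 0.231] pointing down, gripper open.
Joint ranges: [-179.16, 179.16], [-48.56, 103.87], [-65.8, 70.77], [-126.05, 130.52], [-82.76, 87.17], [-180, 180]. Speed limits (degrees/s): [127.2, 127.2, 147.25, 180, 180, 180].

### API

Orientations are given as [roll, pitch, yaw] about the fixed x, y, z axes, in that order (R = Rz(yaw) Ry(pitch) Rx(roll)).
In Python, from workcell import bot, camera, camera_model, ticket gives the robot as it stands.
- The arm moves only by the tool send_rows, never from a script. Its argument "targets" is text: rows parted by semicolons, each of 5 numbers parted by spaces: the shift along the tool's x, y, z in mm, then the turn about the tool's z in degrees, then the closure in counts, from 0 (fully open) to 255 (shut). A call has 1 to 20 rows; each row is the pose to reach, as a shift and turn from the pose commanded when the call began, along the tool's axes at that moment; what a row does not reach only later rows make up. A row lasts 1/8 s, in which the tool goes at most 62.5 mm and 10.7 degrees, less where a joint would pass 70% of its speed; a pose out of reach is approached as far as the arm can. A call with a gripper value outside its range is refused whole. The fingers move at their own pace and stop on an object; "newtons" is the grip in N (left out, the last holds). Time passes only in rows, so rows that repeat a pose let the fingers close. It gives the time, the measured TCP pose, the force, the opening and the grip force at its end, in the units of the state.
- bot.get_obs(): the state, without advancing time (a new reading comes with each control period).
- camera(name): name is "scene" or "top"; returns the picture (420x560x3 uint8, blue, green, red); there is no depth.
- camera_model(name): a dict with "K" (3x3 intrinsics, pixels), "dist_coeffs" ([k1, k2, p1, p2, k3] as OpenCV has them; the pictures are not rectified), "pose" (4x4, takes a point from camera to world coordinates). Camera axes: x right, y down, z forward; pixel columns grow to the right and rows downward; lengths in m; the calibration is good to about 2 mm. A picture is of the moment at which its call begins. camera_model takes no time and is no camera call.
- ticket.job_done(): hands the job in; it is judged then, once.
The state is a dict: "time": time; "q": joint angles; "qd": joint speeds; "joint_efforts": joint torques, N m; "ee_pos": TCP position; "tcp_rot": TCP orientation; "wrist_force": force on the tool from outside, world axes, zero at the start; "torque": the same for the moment, N m; "opening": finger opening in m; "grasp_force": force on a finger pad.
Only numpy, scipy, OpenCV 4.12 (cv2) and the standard library are available. Lean on these libraries where they do the work, as an engineer would, in place of code of your own. Each camera call takes 0.05 s, during which the arm holds its last target. There are 200 camera calls.

### The job

The grey enclosure must sit tight against the rear fence of the clamping jig on the bench. Slide the clear cover of the blue packer case fully open, stand one aluminium packer upright in the gap between the enclosure and the sloped front fence (add the second one if the wedge would otherwise drop to the bottom without biting), then push the orange wedge down between the last packer and the sloped fence until it goes tight and presses the enclosure squarely home. Use hand force only, finish with the wedge still firmly gripped and held tight in the gap (do not let go of it), and leave the other things on the bench alone.

Things in the scene. Friction and masses are not known exactly. Their poses are not given: they have to be found in the camera images.
- cover (a joint): Clear flat cover of the blue packer case, 139 x 88 x 4 mm, sliding level in guides along the case's +y axis: 0 = closed over the packers, 0.092 m = fully open (then it lies over the closed half of the case). Starts at 0 to 0.015. It drags with about 1.5 to 3 N and stays where it is left.
- cover_grip (a point): Top centre of the black grip bar on the cover: the bar is 56 mm along the case's x, 12 mm along y, 20 mm tall (the cover's upper face is 20 mm below this point, which is 111 mm above the bench), with a flat 2 mm foot plate, 22 mm along y, round its base; it moves with the cover. Pinch it across its 12 mm.
- case: Blue steel packer case, fixed, 150 (x) x 190 (y) x 95 mm; origin: centre of its underside. Open compartment, 140 x 84 mm inside, centred at y = -0.047; the +y half is closed. In it wedge, packer_1 and packer_2 stand at x = -0.028, 0 and 0.026 on a floor 4 mm up, in slots of a black insert that reaches 32 mm up; their axes are parallel to the case's (some 2 mm and 0.02 rad of play).
- packer_1: Aluminium plate 6 mm thick (x), body 80 mm wide (y) and 46 mm tall, 70 g, loose, stands in the case. Origin: centre of its underside. A tab 18 mm wide (y), 6 mm thick, centred at y = -0.030, rises from 46 to 76 mm above the origin: grip it across the 6 mm.
- packer_2: Second packer, the same as packer_1 but with its tab at y = +0.030, so that both tabs stay free when the plates stand side by side.
- wedge: Orange taper wedge, 60 g, loose, stands in the case. Origin: centre of its foot (9.5 mm in x, 56 in y). +x face upright; -x face slopes outwards going up, 0.27 mm per mm, to 50 mm height: the sloped fence's taper. A tab 9.5 mm thick (x), 18 mm wide (y), centred over the foot, rises from 50 to 80 mm: grip it across the 9.5 mm. In the jig its slope lies on the sloped fence (x along the jig's x).
- jig: Clamping jig, fixed: aluminium base plate 210 (x) x 130 (y) x 10 mm, origin at the centre of its underside on the bench. Across its -x part stands the steel sloped fence, 100 mm wide, 42 mm high above the plate; its face that looks to +x leans back to -x going up, 0.27 mm per mm.
- ramp_foot (a point): Middle of the line where the sloped face meets the base plate's top (10 mm above the bench); jig axes: x points to the rear fence, z up. The face lies at x = -0.27 z here.
- rear_fence: Steel rear fence bolted on the jig's base plate, fixed, its place along the jig's x differs from job to job. Origin: bottom middle of its flat upright face (100 mm wide, 46 mm high) that looks to -x towards the enclosure, on the base plate's top; same axes as the jig.
- enclosure: Grey plastic enclosure, 52.5 (x) x 76 (y) x 41 mm, 0.18-0.35 kg, loose on the jig's plate, 1.5-4.5 mm short of the rear fence; 1-4 N slide it. Origin: centre of its underside. Pushed home, it leaves a gap to the foot of the sloped face of 11.5-20.5 mm = (x of rear_fence from ramp_foot) - 52.5 mm. One packer is right up to about 14.5 mm, two above; the wedge's foot then bites 3-27 mm above the plate.
- screwdriver: Red-handled screwdriver lying on the bench, 203 mm long, loose; leave it alone. Origin: centre of its underside.
- pliers: Red-handled pliers lying on the bench, 171 mm long, loose; leave them alone. Origin: centre of the underside.
- mug: Cream mug, 80 mm high, loose; leave it alone. Origin: centre of its underside.

How it is judged (in metres and radians):
On the way, in this order (a step that is already met when the one before it is completed fails the run):
1. the cover is slid open (at least 75 mm) (value of joint cover above 0.075 m), for 0.2 s.
2. a packer stands upright on the jig's plate in the gap (((x of packer_1 in the frame of ramp_foot between -0.012 and 0.025 m and y of packer_1 in the frame of ramp_foot between -0.025 and 0.025 m and z of packer_1 in the frame of ramp_foot between -0.003 and 0.006 m and angle between packer_1's own z axis and vertical below 0.2 rad) or (x of packer_2 in the frame of ramp_foot between -0.012 and 0.025 m and y of packer_2 in the frame of ramp_foot between -0.025 and 0.025 m and z of packer_2 in the frame of ramp_foot between -0.003 and 0.006 m and angle between packer_2's own z axis and vertical below 0.2 rad))), for 0.2 s.
3. the wedge is down between packer and sloped fence and holds the enclosure against the rear fence (((x of packer_1 in the frame of ramp_foot between -0.012 and 0.025 m and y of packer_1 in the frame of ramp_foot between -0.025 and 0.025 m and z of packer_1 in the frame of ramp_foot between -0.003 and 0.006 m and angle between packer_1's own z axis and vertical below 0.2 rad) or (x of packer_2 in the frame of ramp_foot between -0.012 and 0.025 m and y of packer_2 in the frame of ramp_foot between -0.025 and 0.025 m and z of packer_2 in the frame of ramp_foot between -0.003 and 0.006 m and angle between packer_2's own z axis and vertical below 0.2 rad)) and contact force between enclosure and rear_fence above 2 N and contact force between wedge and jig above 2 N and contact force between the fingers and wedge above 2 N and z of wedge in the frame of ramp_foot above 0.0015 m), for 0.2 s.
At the end, for the whole second after the job is handed in: Wedge gripped (2 N), upright, foot 1.5 to 34 mm above the plate, pressing the sloped fence (2 N); a packer upright on the plate in the gap; enclosure square (0.05 rad) on the rear fence with over 2 N; wedge, packer and enclosure within 20 to 25 mm of the jig middle; cover 75 mm open (all of step 3 and z of wedge in the frame of ramp_foot below 0.034 m and y of wedge in the frame of ramp_foot between -0.02 and 0.02 m and angle between wedge's own z axis and vertical below 0.12 rad and x of enclosure in the frame of rear_fence between -0.0295 and -0.024 m and y of enclosure in the frame of rear_fence between -0.02 and 0.02 m and angle between the x axis of enclosure and the x axis of rear_fence, either way round below 0.05 rad and angle between enclosure's own z axis and vertical below 0.06 rad and value of joint cover above 0.075 m and linear speed of wedge below 0.01 m/s); the arm keeps its last pose, push and grip.
It fails at once if the enclosure is pressed against the rear fence with more than 80 N (hand force only) (contact force between enclosure and rear_fence above 80 N).
It fails at once if another thing on the bench is disturbed (moved more than 30 mm) (distance of any of screwdriver, pliers, mug from where it was at the start of the episode above 0.03 m).
It also fails if it takes over 72 s, if anything falls off the work surface, if the arm or the gripper's body presses on something with over 40 N, if the wrist force passes 120 N, or if a joint passes its speed limit or range.

## Working session

There is one attempt and no reset: what is moved stays moved. The work goes in short steps, Python scripts to look and compute and a tool call to move; the robot and the scene stay as the last step left them, time stands still between calls to the robot, and variables do not carry over. Pictures are saved under pics/ and viewed, at most 10 in all, crops included, and the job is handed in when it is done.

Besides the shell and the picture viewer there is one more tool, called after ">>>" as name(argument=value, ...) on one line, values as JSON. send_rows: Moves the arm, as the interface text tells. Its arguments: {"type":"object","properties":{"targets":{"type":"string"},"newtons":{"type":"number"}},"required":["targets"]}

```bash
mkdir -p pics; python3 - <<'E'
from workcell import bot,camera,camera_model
import cv2
for n in("scene","top"):
    cv2.imwrite(f"pics/{n}0.png",camera(n)); m=camera_model(n); print(n,m["K"],m["dist_coeffs"],m["pose"])
print(bot.get_obs(),bot.hold_point_z)
E
ls
```

```text
scene [[473.645377     0.         279.63722611]
 [  0.         473.645377   217.63002859]
 [  0.           0.           1.        ]] [-0.02207805  0.          0.          0.          0.        ] [[ 0.90122081 -0.2447833   0.3576062   0.05643636]
 [-0.43275062 -0.55209091  0.71268684 -1.15317002]
 [ 0.02297729 -0.79704251 -0.60348594  0.91414686]
 [ 0.          0.          0.          1.        ]]
top [[389.46745731   0.         280.17454608]
 [  0.         389.46745731 209.62796304]
 [  0.           0.           1.        ]] [0.00703788 0.         0.         0.         0.        ] [[-0.0105587  -0.99246458  0.12207606  0.38442571]
 [-0.9998986   0.01164581  0.00819507 -0.16311065]
 [-0.00955499 -0.12197716 -0.99248691  1.20155603]
 [ 0.          0.          0.          1.        ]]
{'time': 0.1, 'q': array([-7.05893092e+01,  5.00938617e+00,  1.00380988e+01,  9.50966695e+01,
       -1.51121563e-04,  9.00013770e+01]), 'qd': array([ 0.03827606, -0.05530342,  0.0968052 ,  0.03181227, -0.05047198,
        0.03293531]), 'joint_efforts': array([ 2.27722394e-04, -5.21558654e+01,  4.65654337e+01,  1.60969736e-02,
       -7.09746757e-06, -4.31899892e-06]), 'ee_pos': array([ 0.18272231, -0.51856153,  0.23063213]), 'tcp_rot': array([-1.79932043e+02,  1.52754624e-04,  1.94093140e+01]), 'wrist_force': array([ 1.05028528, -0.52505579,  0.33450861]), 'torque': array([-0.03962314, -0.00591702,  0.01620998]), 'grasp_force': 0.0, 'opening': 0.08514331822806048} 0.0187
pics
```

View pics/scene0.png

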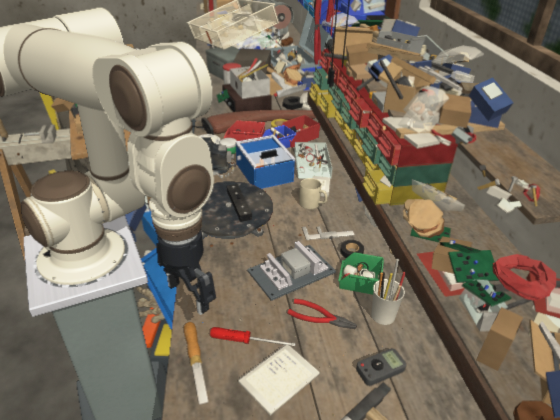

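View pics/top0.png

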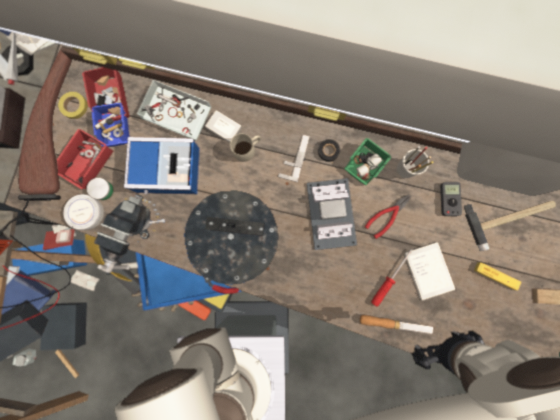

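The scene view shows the blue case at about (265,160), the jig at (290,268), the mug at (311,192), the pliers at (320,313) and the screwdriver at (245,335). In the top view the case is at (162,165), the jig at (331,213) and the mug at (242,146). Next I'll look at enlarged crops.

```bash
python3 - <<'E'
import cv2,numpy as np
S=6
def crop(n,u,v,w,h,out,S=8):
    im=cv2.imread(f"pics/{n}0.png")[v:v+h,u:u+w]
    im=cv2.resize(im,None,fx=S,fy=S,interpolation=cv2.INTER_CUBIC)
    for k in range(0,w,10):
        cv2.line(im,(k*S,0),(k*S,6),(0,255,255),1);cv2.putText(im,str(u+k),(k*S,18),0,.4,(0,255,255),1)
    for k in range(0,h,10):
        cv2.line(im,(0,k*S),(6,k*S),(0,255,255),1);cv2.putText(im,str(v+k),(8,k*S+4),0,.4,(0,255,255),1)
    return im
a=crop("top",120,130,90,72,0,S=8)[:576,:]; cv2.imwrite("pics/ct_case.png",a)
a=crop("top",300,170,66,86,0,S=6);b=crop("scene",242,232,100,80,0,S=4)
b=crop("scene",245,232,90,72,0,S=4)
H=np.zeros((516,396+360,3),np.uint8);H[:,:396]=a;H[:288,396:]=b;cv2.imwrite("pics/c_jig.png",H)
a=crop("scene",230,128,80,66,0,S=8);cv2.imwrite("pics/cs_case.png",a)
E
```

```text
(no output)
```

View pics/ct_case.png

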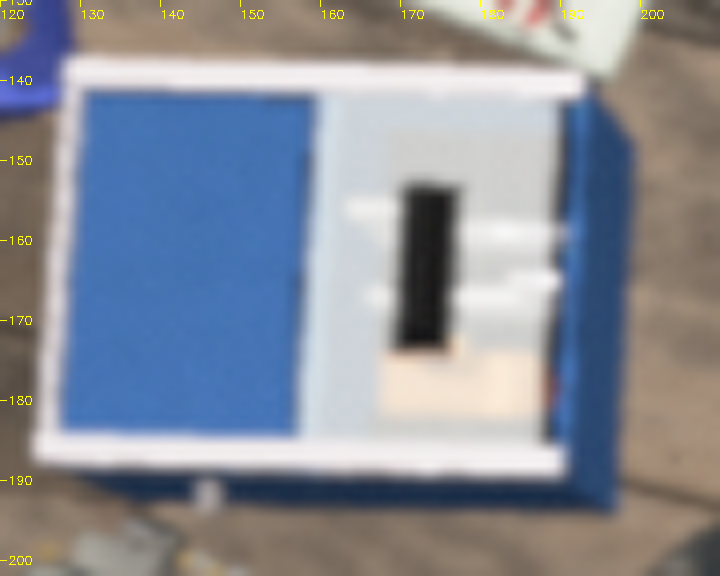

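View pics/c_jig.png

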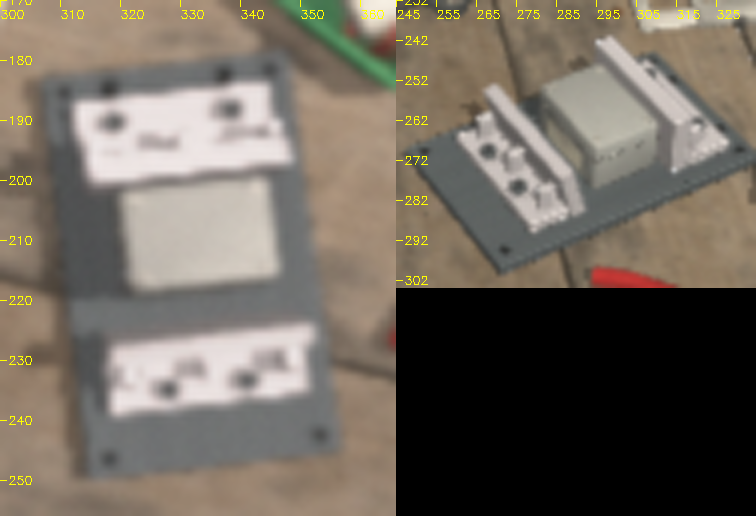

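View pics/cs_case.png

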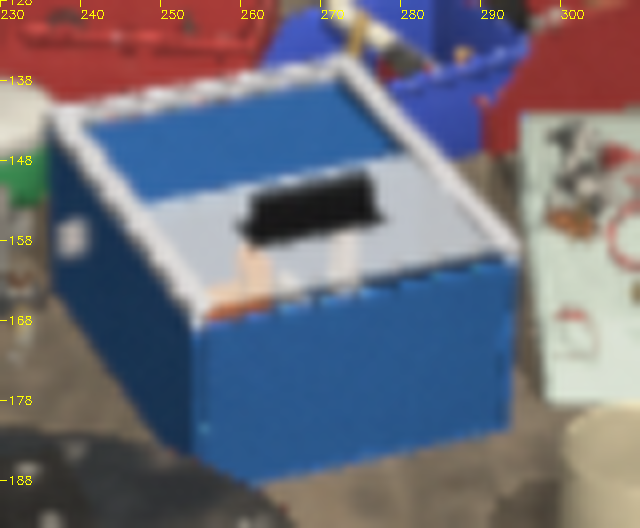

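The top crop shows the case rim corners at about (127.9,137.3), (193.4,138.5), (190.6,189.7) and (124.1,187.8), with the grip bar at (173.7,163.5). The jig has its rear fence up-image (+x) and its sloped fence down-image. I'll fit poses from both views.

```bash
cat > h.py <<'E'
import numpy as np,cv2
from workcell import camera_model
from scipy.optimize import least_squares
def proj(n,P):
    m=camera_model(n);T=np.linalg.inv(np.array(m["pose"]));P=np.atleast_2d(np.array(P,float))
    return cv2.projectPoints(P,cv2.Rodrigues(T[:3,:3])[0],T[:3,3],np.array(m["K"]),np.array(m["dist_coeffs"]))[0][:,0]
def ray(n,uv):
    m=camera_model(n);c=np.array(m["pose"])
    p=cv2.undistortPoints(np.array([[uv]],float),np.array(m["K"]),np.array(m["dist_coeffs"]))[0,0]
    return c[:3,3],c[:3,:3]@np.r_[p,1]
def tri(a,b):
    (c1,d1),(c2,d2)=ray("top",a),ray("scene",b)
    s=np.linalg.lstsq(np.c_[d1,-d2],c2-c1,rcond=None)[0];p,q=c1+s[0]*d1,c2+s[1]*d2
    return (p+q)/2,np.linalg.norm(p-q)
def atz(n,uv,z):
    c,d=ray(n,uv);return c+d*(z-c[2])/d[2]
def w(p,L):
    x,y,a=p;L=np.atleast_2d(np.array(L,float));c,s=np.cos(a),np.sin(a)
    return np.c_[x+c*L[:,0]-s*L[:,1],y+s*L[:,0]+c*L[:,1],L[:,2]]
def fit(obs,p0):
    f=lambda p:np.concatenate([(proj(n,w(p,L))-uv).ravel() for n,L,uv in obs])
    r=least_squares(f,p0,loss="soft_l1");return r.x,r.fun.reshape(-1,2)
E
python3 - <<'E'
from h import *
np.set_printoptions(precision=4,suppress=True)
r=[[.075,.095,.095],[.075,-.095,.095],[-.075,-.095,.095],[-.075,.095,.095]]
top=np.array([[127.9,137.25],[193.4,138.5],[190.6,189.7],[124.1,187.8]])
sc=np.array([[273.1,134.9],[294.8,159.3],[254.4,168.3],[236.3,142]])
for k in range(4): print("rim corner",tri(top[k],sc[k]))
p,res=fit([("top",r,top),("scene",r,sc)],[.5,.2,0]);print("case",p,res.ravel())
g,e=tri((173.75,163.5),(268.9,151.75));print("grip",g,e)
c,s=np.cos(p[2]),np.sin(p[2]);d=g[:2]-p[:2];print("grip in case",c*d[0]+s*d[1],-s*d[0]+c*d[1])
pl=[[.105,.065,.01],[.105,-.065,.01],[-.105,-.065,.01],[-.105,.065,.01]]
tj=np.array([[306.7,182.5],[348.3,178.3],[356.7,245.8],[313.3,249.7]])
sj=np.array([[334.5,270.2],[271,300],[249.7,270.7]])
j,res=fit([("top",pl,tj),("scene",pl[1:],sj)],[.4,-.3,0]);print("jig",j,res.ravel())
inv=lambda q:[np.cos(j[2])*(q[0]-j[0])+np.sin(j[2])*(q[1]-j[1]),-np.sin(j[2])*(q[0]-j[0])+np.cos(j[2])*(q[1]-j[1])]
T=lambda u,v:(300+u/6,170+v/6)
print("rear edge z56",[inv(atz("top",T(*q),.056)) for q in((90,185),(293,160))])
print("slope edge z52/z10",[inv(atz("top",T(*q),z)) for z in(.052,.01) for q in((107,348),(315,325))])
print("slope rear-bottom",[inv(atz("top",T(*q),.01)) for q in((110,415),(310,388))])
print("encl top",[inv(atz("top",T(*q),.051)) for q in((122,188),(268,180),(280,275),(132,293))])
E
```

```text
rim corner (array([0.7428, 0.2924, 0.0905]), np.float64(0.002922981943004876))
rim corner (array([0.736 , 0.0992, 0.0901]), np.float64(0.0015575546532134745))
rim corner (array([0.5853, 0.1051, 0.087 ]), np.float64(0.004905333285945911))
rim corner (array([0.5943, 0.2975, 0.0894]), np.float64(0.008218099296721543))
case [ 0.6623  0.1957 -0.0352] [ 1.0161 -0.2359  0.0642 -0.0731  0.1915 -0.8582  1.1115 -0.4633 -0.4037
 -0.4162 -0.5554 -0.9198 -0.9027 -1.6618 -1.69   -0.6092]
grip [0.6581 0.1489 0.1112] 0.005575076939233857
grip in case -0.0025615852747249636 -0.046968134307211494
jig [ 0.5172 -0.3121  0.1022] [ 0.0432 -0.0225 -0.0016 -0.5369  0.8506 -0.649   1.7939  0.2862  0.7179
  0.1783 -1.0724 -1.3313 -3.7022 -2.0818]
rear edge z56 [[np.float64(0.0386521592635099), np.float64(0.051086752799641456)], [np.float64(0.03961717574485432), np.float64(-0.05018874504999533)]]
slope edge z52/z10 [[np.float64(-0.04221677010203431), np.float64(0.05239824841555033)], [np.float64(-0.04253931228584072), np.float64(-0.05066339709976488)], [np.float64(-0.0394895222385383), np.float64(0.048402847651808696)], [np.float64(-0.03982384877328533), np.float64(-0.05842424207590623)]]
slope rear-bottom [[np.float64(-0.07352549339339828), np.float64(0.051132318912953355)], [np.float64(-0.07139110195742869), np.float64(-0.05155855020805215)]]
encl top [[np.float64(0.03602595394094807), np.float64(0.035008435965246235)], [np.float64(0.03175293844448425), np.float64(-0.03745804977400178)], [np.float64(-0.0159585084641083), np.float64(-0.037047776798375884)], [np.float64(-0.016536665827367698), np.float64(0.03665839063653609)]]
```

```bash
cat >> h.py <<'E'
def shift(target,yaw=None):
    "tool-frame shift mm and turn deg from current measured pose to world target (tool down)"
    from workcell import bot
    from scipy.spatial.transform import Rotation as R
    o=bot.get_obs();a=np.array(o["ee_pos"]);e=o["tcp_rot"]
    d=R.from_euler("xyz",[180,0,e[2]],degrees=True).inv().apply(np.array(target)-a)*1000
    t=0 if yaw is None else (e[2]-yaw+180)%360-180
    return np.round(d,1),round(t,1)
E
python3 - <<'E'
from h import *
top=[[127.9,137.25],[193.4,138.5],[190.6,189.7],[124.1,187.8]]
sc=[[273.1,134.9],[294.8,159.3],[254.4,168.3],[236.3,142]]
for n,t in(("top",top),("scene",sc)):
    q=np.array([atz(n,u,.095) for u in t]);print(n,q.mean(0),np.round(q,4)[:,:2].tolist())
print(atz("top",(173.75,163.5),.111),atz("scene",(268.9,151.75),.111))
print(shift((.657,.149,.16),-2),shift((.657,.149,.095),-2))
E
```

```text
top [0.66113593 0.19742655 0.095     ] [[0.7399, 0.291], [0.7337, 0.0983], [0.5815, 0.1039], [0.5894, 0.2965]]
scene [0.66265373 0.18880073 0.095     ] [[0.7406, 0.2844], [0.7328, 0.0918], [0.5826, 0.0924], [0.5946, 0.2866]]
[0.65546862 0.149794   0.111     ] [0.6610881  0.14875813 0.111     ]
(array([ 669.2, -472. ,   70.6]), np.float64(21.4)) (array([ 669.2, -472. ,  135.6]), np.float64(21.4))
```

>>> send_rows(targets="669 -472 70 21.4 130;669 -472 70 21.4 130;669 -472 70 21.4 130;669 -472 70 21.4 130;669 -472 70 21.4 130;669 -472 70 21.4 130;669 -472 70 21.4 130;669 -472 70 21.4 130;669 -472 70 21.4 130;669 -472 70 21.4 130;669 -472 70 21.4 130;669 -472 70 21.4 130;669 -472 70 21.4 130;669 -472 70 21.4 130;669 -472 70 21.4 130;669 -472 70 21.4 130", newtons=40)

```text
time: 2.1
ee_pos: [0.6612, 0.0607, 0.1611]
tcp_rot: [-177.5, 0.2, 4.2]
wrist_force: [-1.2, -0.7, 0.5]
opening: 0.0418
grasp_force: 0.0
```

>>> send_rows(targets="0 0 0 0 130;0 0 0 0 130")

```text
time: 2.35
ee_pos: [0.6609, 0.0602, 0.1619]
tcp_rot: [-177.5, 0.1, 4.2]
wrist_force: [0.7, 0.2, 0.1]
opening: 0.042
grasp_force: 0.0
```

```bash
python3 - <<'E'
from h import *
print(shift((.657,.149,.13),-2),shift((.657,.149,.095),-2))
E
```

```text
(array([  2.6, -88.9,  31.9]), np.float64(6.2)) (array([  2.6, -88.9,  66.9]), np.float64(6.2))
```

>>> send_rows(targets="2.6 -89 20 6.2 130;2.6 -89 20 6.2 130;2.6 -89 32 6.2 130;2.6 -89 32 6.2 130;2.6 -89 32 6.2 130")

```text
time: 2.98
ee_pos: [0.6625, 0.0789, 0.1335]
tcp_rot: [-174.9, 0.6, 4.7]
wrist_force: [-0.3, -0.9, 1.2]
opening: 0.0417
grasp_force: 0.0
```

```bash
python3 - <<'E'
from h import *
from workcell import bot
o=bot.get_obs();print(o["q"],o["tcp_rot"],shift((.657,.149,.095),-2))
E
```

```text
[  4.59992018  21.07109572  18.14836605  87.64798707   5.13194802
 179.94182166] [-174.86747741    0.56551242    4.65786813] (array([  0.2, -70.3,  38.5]), np.float64(6.7))
```

>>> send_rows(targets="0 0 -30 -10 130;0 0 -30 -20 130;0 0 -30 -31 130;0 0 -30 -42 130;0 0 -30 -52 130;0 0 -30 -63 130")

```text
time: 3.72
ee_pos: [0.6633, 0.076, 0.1639]
tcp_rot: [-177.2, -4.3, 67.6]
wrist_force: [-0.5, -0.2, 0.6]
opening: 0.042
grasp_force: 0.0
```

```bash
python3 - <<'E'
from h import *
from workcell import bot
o=bot.get_obs();print(o["q"],o["ee_pos"],o["tcp_rot"])
E
```

```text
[  4.3528838   21.32518119  21.83464549  91.05302555   5.13041092
 116.61645937] [0.66331172 0.07604966 0.16390902] [-177.20961256   -4.34101711   67.60629366]
```

>>> send_rows(targets="0 0 0 -10 130;0 0 0 -20 130;0 0 0 -31 130;0 0 0 -42 130;0 0 0 -53 130;0 0 0 -63 130;0 0 0 -74 130;0 0 0 -84 130;0 0 0 -95 130;0 0 0 -105 130;0 0 0 -116 130;0 0 0 -126 130;0 0 0 -137 130;0 0 0 -147 130;0 0 0 -150 130")

```text
time: 5.6
ee_pos: [0.6633, 0.0761, 0.1639]
tcp_rot: [175.4, 2.4, -142.5]
wrist_force: [0.4, -1.1, 0.1]
opening: 0.0418
grasp_force: 0.0
```

>>> send_rows(targets="0 0 0 -10 130;0 0 0 -20 130;0 0 0 -31 130;0 0 0 -42 130;0 0 0 -53 130;0 0 0 -63 130;0 0 0 -74 130;0 0 0 -84 130;0 0 0 -95 130;0 0 0 -105 130;0 0 0 -116 130;0 0 0 -126 130;0 0 0 -136 130;0 0 0 -145 130;0 0 0 -150 130")

```text
time: 7.48
ee_pos: [0.662, 0.0902, 0.1637]
tcp_rot: [-175.5, 0.3, 5.8]
wrist_force: [-0.4, 0.5, 0.1]
opening: 0.042
grasp_force: 0.0
```

```bash
python3 - <<'E'
from h import *
from workcell import bot
o=bot.get_obs();print(o["q"],o["ee_pos"],o["tcp_rot"])
E
```

```text
[   5.84012115   21.10212122   21.55745267   90.72597165    4.49486074
 -179.97363841] [0.66198386 0.09016213 0.16373125] [-175.50526387    0.27270613    5.81384033]
```

>>> send_rows(targets="0 60 0 -4 130;0 90 0 -6 130;0 90 0 -6 130;0 90 0 -6 130")

```text
time: 7.98
ee_pos: [0.6647, 0.0697, 0.1563]
tcp_rot: [-178.1, -0.0, 5.1]
wrist_force: [-0.7, 0.9, -0.6]
opening: 0.0418
grasp_force: 0.0
```

```bash
python3 - <<'E'
from h import *
from workcell import bot
o=bot.get_obs();print(o["q"],o["ee_pos"],o["tcp_rot"])
E
```

```text
[   5.17385635   20.79975572   20.42636568   89.61613848    1.90896257
 -179.91739863] [0.66470249 0.06971949 0.15629738] [-1.78091024e+02 -7.71989575e-03  5.09130083e+00]
```

>>> send_rows(targets="0 50 0 -3 130;0 65 0 -4.5 130;0 65 0 -4.5 130;0 65 0 -4.5 130")

```text
time: 8.48
ee_pos: [0.6668, 0.0525, 0.1541]
tcp_rot: [179.9, -0.1, 4.5]
wrist_force: [-0.7, 0.7, 0.5]
opening: 0.0417
grasp_force: 0.0
```

```bash
python3 - <<'E'
from h import *
from workcell import bot
o=bot.get_obs();print(o["q"],o["ee_pos"],o["tcp_rot"])
print(shift((.657,.149,.13),-2),shift((.657,.149,.095),-2))
E
```

```text
[ 4.56005650e+00  2.07950931e+01  2.01972960e+01  8.93322392e+01
 -1.31251983e-01 -1.79940796e+02] [0.66675421 0.05252302 0.15411933] [ 1.79868820e+02 -7.00993059e-02  4.50085233e+00]
(array([ -2.2, -96.9,  24.1]), np.float64(6.5)) (array([ -2.2, -96.9,  59.1]), np.float64(6.5))
```

Tilt is gone. Now on to the grip bar, keeping q6 off its limits from here on.

>>> send_rows(targets="-1 -20 0 6 130;-2 -60 15 6.5 130;-2 -97 24 6.5 130;-2 -97 45 6.5 130;-2 -97 59 6.5 130;-2 -97 59 6.5 130;-2 -97 59 6.5 210;-2 -97 59 6.5 230;-2 -97 59 6.5 230;-2 -97 59 6.5 230", newtons=40)

```text
time: 9.72
ee_pos: [0.6577, 0.1519, 0.0962]
tcp_rot: [-179.8, -0.2, -1.9]
wrist_force: [0.3, 15.9, -0.2]
opening: 0.0109
grasp_force: 43.1
```

```bash
python3 - <<'E'
from h import *
from workcell import bot
o=bot.get_obs();print(o["q"],o["ee_pos"],o["tcp_rot"],o["opening"],o["grasp_force"],o["wrist_force"])
E
```

```text
[ 1.29385804e+01  2.14889518e+01  1.47092469e+01  8.29902353e+01
  1.55192680e-01 -1.65170292e+02] [0.65773755 0.15190027 0.09620467] [-179.79109357   -0.18267567   -1.8911495 ] 0.010941093201321387 43.131850361824036 [ 0.28528539 15.93899808 -0.17833872]
```

>>> send_rows(targets="0 -12 0 0 230;0 -26 0 0 230;0 -40 0 0 230;0 -54 0 0 230;0 -68 0 0 230;0 -78 0 0 230;0 -82 0 0 230;0 -82 0 0 230")

```text
time: 10.72
ee_pos: [0.6607, 0.2318, 0.0962]
tcp_rot: [179.9, -0.2, -2.0]
wrist_force: [-1.1, 2.4, 6.3]
opening: 0.0109
grasp_force: 44.0
```

>>> send_rows(targets="0 -4 0 0 230;0 -8 0 0 230;0 -11 0 0 230;0 -11 0 0 230")

```text
time: 11.22
ee_pos: [0.6611, 0.2424, 0.0962]
tcp_rot: [179.9, -0.2, -2.0]
wrist_force: [-1.1, 0.2, 5.9]
opening: 0.0109
grasp_force: 44.0
```

>>> send_rows(targets="0 -2 0 0 230;0 -4 0 0 230;0 -4 0 0 230")

```text
time: 11.6
ee_pos: [0.6612, 0.2441, 0.0962]
tcp_rot: [179.7, -0.2, -2.1]
wrist_force: [-1.5, -8.7, 9.5]
opening: 0.0107
grasp_force: 44.2
```

>>> send_rows(targets="0 4 0 0 180;0 4 -20 0 130;0 4 -75 0 130;-60 60 -120 10 130;-120 120 -124 20 130;-180 180 -124 31 130;-202 240 -124 42 130;-202 251 -124 52 130;-202 251 -124 63 130;-202 251 -124 73 130;-202 251 -124 84 130;-202 251 -124 90 130")

```text
time: 13.1
ee_pos: [0.4499, 0.0023, 0.2191]
tcp_rot: [-179.9, -0.1, -92.3]
wrist_force: [-0.2, -0.5, -0.3]
opening: 0.0418
grasp_force: 0.0
```

```bash
python3 - <<'E'
from workcell import bot,camera
import cv2,numpy as np
def crop(im,u,v,w,h,S):
    im=cv2.resize(im[v:v+h,u:u+w],None,fx=S,fy=S,interpolation=cv2.INTER_CUBIC)
    for k in range(0,w,10):
        cv2.line(im,(k*S,0),(k*S,6),(0,255,255),1);cv2.putText(im,str(u+k),(k*S,18),0,.4,(0,255,255),1)
    for k in range(0,h,10):
        cv2.line(im,(0,k*S),(6,k*S),(0,255,255),1);cv2.putText(im,str(v+k),(8,k*S+4),0,.4,(0,255,255),1)
    return im
t=camera("top");s=camera("scene");cv2.imwrite("pics/top1.png",t);cv2.imwrite("pics/scene1.png",s)
a=crop(t,150,133,50,60,8);b=crop(s,245,145,55,30,8)
H=np.zeros((480,400+440-40,3),np.uint8);H[:,:400]=a;H[:240,400:]=b[:,:400];
c=crop(t,310,195,50,30,8);H[240:,400:]=c
cv2.imwrite("pics/m1.png",H)
o=bot.get_obs();print(o["ee_pos"],o["tcp_rot"],o["q"],o["time"])
E
```

```text
[0.44995295 0.00237323 0.21906279] [-1.79885804e+02 -1.19951364e-01 -9.20731146e+01] [  0.3812017   -8.99774519  -4.86097854  94.02781223  -0.12473127
 -87.54592178] 13.2
```

View pics/m1.png

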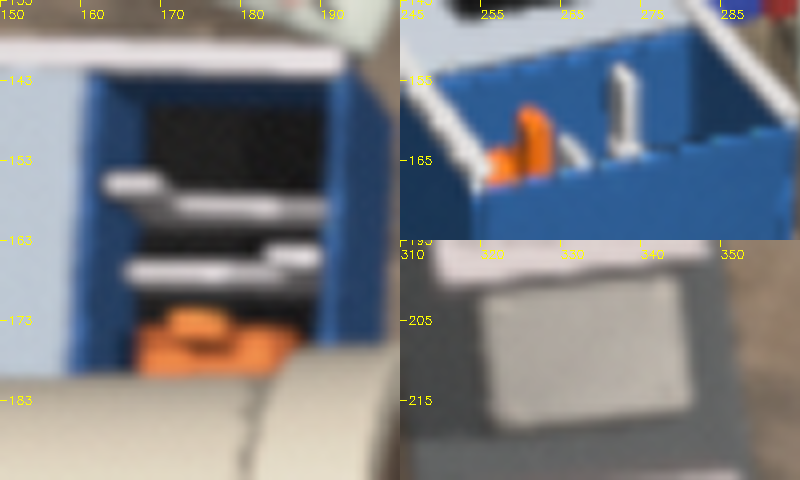

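The top view shows the tabs of packer_1 at (186.6,164.9), packer_2 at (166.6,156.0) and the wedge at (174.9,173.5). The scene view has packer_2's tab top at (273,153.5), packer_1's at (265.6,162.2) and the wedge's at (261.6,159.1).

```bash
python3 - <<'E'
from h import *
np.set_printoptions(precision=4,suppress=True)
C=np.array([.6605,.1982,-.0355])
for n,t,s,z,L in(("p1",(186.6,164.9),(265.6,162.2),.080,(0,-.077)),("p2",(166.6,156),(273.1,153.6),.080,(.026,-.017)),("w",(174.9,173.5),(261.6,159.3),.084,(-.028,-.047))):
    print(n,"tri",*tri(t,s),"top@z",atz("top",t,z),"scene@z",atz("scene",s,z),"nominal",w(C,[(*L,z)]))
p=w(C,[(0.026,-.020,.0513)])[0];print("p2 shift",shift(np.r_[p[:2],.12],-92),p)
p=w(C,[(0.0,-.074,.0513)])[0];print("p1 shift",shift(np.r_[p[:2],.12],-92),p)
E
```

```text
p1 tri [0.6468 0.1211 0.0896] 0.01937681204716377 top@z [0.6585 0.1206 0.08  ] scene@z [0.6435 0.137  0.08  ] nominal [[0.6578 0.1212 0.08  ]]
p2 tri [0.6885 0.179  0.0814] 0.00575646166285368 top@z [0.6861 0.1804 0.08  ] scene@z [0.6926 0.181  0.08  ] nominal [[0.6859 0.1803 0.08  ]]
w tri [0.6335 0.1526 0.0852] 0.0033829614939938253 top@z [0.6322 0.1535 0.084 ] scene@z [0.6361 0.1543 0.084 ] nominal [[0.6308 0.1522 0.084 ]]
p2 shift (array([-183.3, -229.3,   99.1]), np.float64(-0.1)) [0.6858 0.1773 0.0513]
p1 shift (array([-129.3, -203.4,   99.1]), np.float64(-0.1)) [0.6579 0.1242 0.0513]
```

>>> send_rows(targets="-45 -57 20 0 177;-90 -112 50 0 177;-135 -170 70 0 177;-183 -229 80 0 177;-183 -229 100 0 177;-183 -229 135 0 177;-183 -229 164 0 177;-183 -229 164 0 177;-183 -229 164 0 177")

```text
time: 14.32
ee_pos: [0.6858, 0.1769, 0.0565]
tcp_rot: [-179.8, -0.1, -91.9]
wrist_force: [-0.3, 0.7, 0.5]
opening: 0.0259
grasp_force: 0.0
```

>>> send_rows(targets="0 0 1.5 0 215;0 0 1.5 0 250;0 0 1.5 0 250;0 0 1.5 0 250;0 0 1.5 0 250", newtons=50)

```text
time: 14.95
ee_pos: [0.6866, 0.1769, 0.0551]
tcp_rot: [-179.7, -0.1, -92.0]
wrist_force: [5.0, -0.1, 6.7]
opening: 0.005
grasp_force: 51.1
```

```bash
python3 - <<'E'
from h import *
np.set_printoptions(precision=4,suppress=True)
T=lambda u,v:(300+u/6,170+v/6); U=lambda u,v:(310+(u-400)/8,195+(v-240)/8)
pl=np.array([atz("top",q,.01) for q in([306.7,182.5],[348.3,178.3],[356.7,245.8],[313.3,249.7])])
print("plate",pl[:,:2],pl.mean(0), "yaws",np.degrees(np.arctan2(*(pl[0]-pl[3])[[1,0]])),np.degrees(np.arctan2(*(pl[1]-pl[2])[[1,0]])))
R=np.array([atz("top",T(*q),.056) for q in((90,185),(293,160))]);S=np.array([atz("top",T(*q),.052) for q in((107,348),(315,325))])
for e in(R,S): d=e[0]-e[1];print("edge",e[:,:2],"mid",e.mean(0)[:2],"yaw",np.degrees(np.arctan2(-d[0],d[1])),np.linalg.norm(d))
E=np.array([atz("top",U(*q),.051) for q in((483,297),(677,275),(690,407),(500,430))]);print("encl",E[:,:2],E.mean(0))
a=np.radians(5.8);ex=np.array([np.cos(a),np.sin(a)])
print("x along jig: rear",R[:,:2]@ex,"slope",S[:,:2]@ex,"encl",E[:,:2]@ex)
ey=np.array([-ex[1],ex[0]]);print("y: R,S,E",R[:,:2]@ey,S[:,:2]@ey,E[:,:2]@ey)
E
```

```text
plate [[ 0.6149 -0.2366]
 [ 0.6266 -0.366 ]
 [ 0.4174 -0.3848]
 [ 0.407  -0.2527]] [ 0.5165 -0.31    0.01  ] yaws 4.438009459339478 5.1453670154897155
edge [[ 0.5504 -0.2573]
 [ 0.5617 -0.358 ]] mid [ 0.5561 -0.3077] yaw 6.403835822340309 0.1012800953865124
edge [[ 0.4698 -0.2643]
 [ 0.48   -0.3668]] mid [ 0.4749 -0.3156] yaw 5.678589670602054 0.10306215022880529
encl [[ 0.5471 -0.2737]
 [ 0.5545 -0.346 ]
 [ 0.505  -0.3493]
 [ 0.4972 -0.2788]] [ 0.5259 -0.312   0.051 ]
x along jig: rear [0.5216 0.5227] slope [0.4407 0.4405] encl [0.5166 0.5167 0.4671 0.4665]
y: R,S,E [-0.3116 -0.4129] [-0.3104 -0.4135] [-0.3275 -0.4003 -0.3986 -0.3276]
```

```bash
cat >> h.py <<'E'
A=np.radians(5.8)
def J(x,y,z): return np.array([x*np.cos(A)-y*np.sin(A),x*np.sin(A)+y*np.cos(A),z])
E
python3 - <<'E'
from h import *
t=J(.460,-.335,.13);print(t,shift(t,-84.2))
E
```

```text
[ 0.49149899 -0.28679914  0.13      ] (array([470.2, 178.8, -74.9]), np.float64(-7.8))
```

>>> send_rows(targets="0 0 -30 0 250;0 0 -65 0 250;0 0 -112 0 250;0 0 -120 0 250;40 15 -120 0 250;90 34 -120 0 250;145 55 -120 -2 250;200 76 -120 -4 250;255 97 -120 -6 250;310 118 -120 -7.8 250;365 139 -120 -7.8 250;420 160 -120 -7.8 250;460 175 -110 -7.8 250;470 179 -90 -7.8 250;470 179 -75 -7.8 250;470 179 -75 -7.8 250;470 179 -75 -7.8 250")

```text
time: 17.08
ee_pos: [0.4903, -0.2858, 0.1296]
tcp_rot: [-179.9, -0.1, -84.1]
wrist_force: [-0.7, 0.6, 0.6]
opening: 0.0049
grasp_force: 50.2
```

```bash
python3 - <<'E'
from h import *
from workcell import bot,camera
o=bot.get_obs();print(o["q"],o["tcp_rot"],o["wrist_force"])
t=J(.460,-.335,.061);print(t,shift(t,-84.2))
t=camera("top")[180:255,295:365];s=camera("scene")[215:305,240:340]
a=cv2.resize(t,None,fx=5.5,fy=5.5,interpolation=2);b=cv2.resize(s,None,fx=4,fy=4,interpolation=2)
H=np.zeros((420,800,3),np.uint8);H[:a.shape[0],:a.shape[1]]=a[:420];H[:360,385:785]=b[:,:];cv2.imwrite("pics/m2.png",H)
E
```

```text
[-3.01984658e+01  6.37772736e+00  3.47002738e-01  8.38188450e+01
 -7.10563968e-02 -1.26067751e+02] [-1.79920237e+02 -1.46000833e-01 -8.41309101e+01] [-0.73472105  0.62173527  0.60271817]
[ 0.49149899 -0.28679914  0.061     ] (array([ 1.2, -1.1, 68.6]), np.float64(0.1))
```

View pics/m2.png

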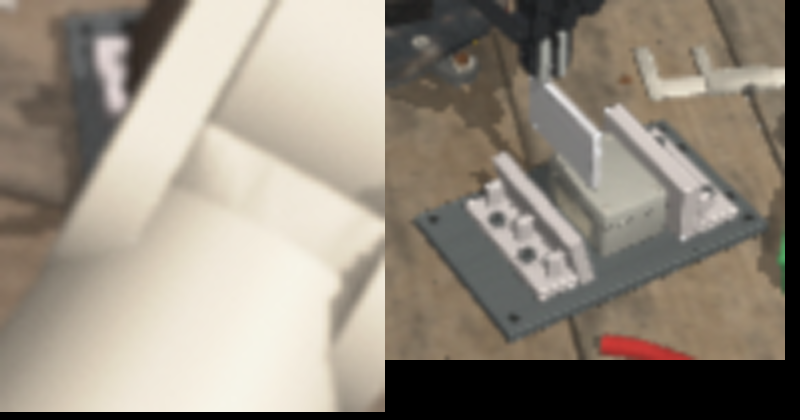

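>>> send_rows(targets="1.2 -1 10 0 250;1.2 -1 25 0 250;1.2 -1 40 0 250;1.2 -1 52 0 250;1.2 -1 60 0 250;1.2 -1 64 0 250;1.2 -1 64 0 250")

```text
time: 18.05
ee_pos: [0.4911, -0.2878, 0.0651]
tcp_rot: [-179.9, -0.1, -84.2]
wrist_force: [-0.5, -0.2, -1.1]
opening: 0.005
grasp_force: 50.2
```

>>> send_rows(targets="0 0 2 0 250;0 0 3.5 0 250;0 -2 3.5 0 250;0 -4 3.5 0 250;0 -6 3.5 0 250;0 -6 3.5 0 250")

```text
time: 18.8
ee_pos: [0.497, -0.2872, 0.0617]
tcp_rot: [-180.0, -0.1, -84.2]
wrist_force: [-1.8, -0.2, 0.6]
opening: 0.005
grasp_force: 50.3
```

>>> send_rows(targets="0 -1 0 0 250;0 -2 0 0 250;0 -3 0 0 250;0 -3 0 0 250")

```text
time: 19.3
ee_pos: [0.4994, -0.287, 0.0617]
tcp_rot: [180.0, -0.1, -84.2]
wrist_force: [-6.7, -1.2, 3.1]
opening: 0.0047
grasp_force: 50.7
```

>>> send_rows(targets="0 1 1 0 250;0 1 2 0 250;0 1 3 0 250;0 1 3 0 250")

```text
time: 19.8
ee_pos: [0.4993, -0.2871, 0.061]
tcp_rot: [-179.8, -0.2, -84.2]
wrist_force: [-8.5, 3.4, 17.5]
opening: 0.005
grasp_force: 52.7
```

>>> send_rows(targets="0 0.5 -1.5 0 240;0 0.5 -1.5 0 215;0 0.5 -1.5 0 190;0 0.5 -1.5 0 180;0 0.5 -10 0 180;0 0.5 -30 0 180;0 0.5 -60 0 180;0 0.5 -110 0 180")

```text
time: 20.8
ee_pos: [0.4977, -0.2864, 0.1689]
tcp_rot: [180.0, -0.1, -84.2]
wrist_force: [0.6, -0.6, -0.1]
opening: 0.0248
grasp_force: 0.0
```

```bash
python3 - <<'E'
from h import *
C=np.array([.6605,.1982,-.0355])
p=w(C,[(0.0,-.074,.055)])[0];print("p1 shift",shift(p,-92),p)
E
```

```text
p1 shift (array([-392.3, -200.8,  113.9]), np.float64(7.8)) [0.65787355 0.12424662 0.055     ]
```

>>> send_rows(targets="-50 -26 0 0 177;-105 -54 0 2 177;-160 -82 0 4 177;-215 -110 0 6 177;-270 -138 0 7.8 177;-325 -166 0 7.8 177;-380 -195 0 7.8 177;-392 -201 10 7.8 177;-392 -201 30 7.8 177;-392 -201 70 7.8 177;-392 -201 100 7.8 177;-392 -201 114 7.8 177;-392 -201 114 7.8 177;-392 -201 114 7.8 177")

```text
time: 22.55
ee_pos: [0.6597, 0.1232, 0.0556]
tcp_rot: [-179.8, -0.1, -92.0]
wrist_force: [-0.4, 0.5, 0.1]
opening: 0.0259
grasp_force: 0.0
```

```bash
python3 - <<'E'
from h import *
C=np.array([.6605,.1982,-.0355])
p=w(C,[(0.0,-.074,.055)])[0];print("p1 shift",shift(p,-92),p)
from workcell import camera
s=camera("scene")
b=cv2.resize(s[140:200,235:305],None,fx=5,fy=5,interpolation=2);c=cv2.resize(s[235:310,245:335],None,fx=5,fy=5,interpolation=2)
H=np.zeros((375,800,3),np.uint8);H[:300,:350]=b;H[:,350:800]=c;cv2.imwrite("pics/m3.png",H)
E
```

```text
p1 shift (array([-1. ,  1.8,  0.6]), np.float64(-0.0)) [0.65787355 0.12424662 0.055     ]
```

View pics/m3.png

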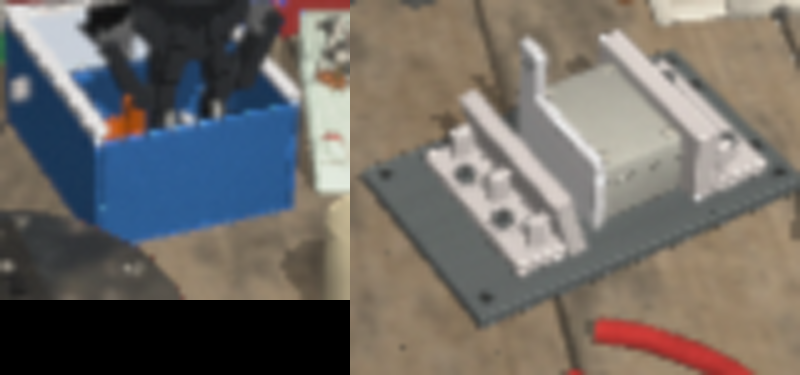

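packer_2 stands upright against the enclosure, and the enclosure is home on the rear fence. Next I'll grasp packer_1.

>>> send_rows(targets="-0.5 1.5 0.5 0 215;-0.5 1.5 0.5 0 250;-0.5 1.5 0.5 0 250;-0.5 1.5 0.5 0 250;-0.5 1.5 0.5 0 250")

```text
time: 23.22
ee_pos: [0.6586, 0.124, 0.0544]
tcp_rot: [-179.7, -0.1, -92.0]
wrist_force: [5.2, 0.3, 1.4]
opening: 0.0048
grasp_force: 51.2
```

```bash
python3 - <<'E'
from h import *
t=J(.4575,-.363-.027,.13);print(t,shift(t,-84.2))
E
```

```text
[ 0.49456988 -0.34177022  0.13      ] (array([471.2, 147.7, -75.6]), np.float64(-7.8))
```

>>> send_rows(targets="0 0 -30 0 250;0 0 -65 0 250;0 0 -112 0 250;0 0 -122 0 250;40 12 -122 0 250;90 28 -122 0 250;145 45 -122 -2 250;200 63 -122 -4 250;255 80 -122 -6 250;310 97 -122 -7.8 250;365 114 -122 -7.8 250;420 132 -122 -7.8 250;460 144 -110 -7.8 250;471 148 -90 -7.8 250;471 148 -76 -7.8 250;471 148 -76 -7.8 250;471 148 -76 -7.8 250")

```text
time: 25.35
ee_pos: [0.4935, -0.3408, 0.1309]
tcp_rot: [-179.9, -0.2, -84.1]
wrist_force: [0.4, -0.3, -1.0]
opening: 0.0048
grasp_force: 50.9
```

```bash
python3 - <<'E'
from h import *
t=J(.4568,-.363-.027,.064);print(t,shift(t,-84.2))
E
```

```text
[ 0.49387346 -0.34184096  0.064     ] (array([ 1.1, -0.3, 66.9]), np.float64(0.1))
```

>>> send_rows(targets="1 -0.3 12 0 250;1 -0.3 27 0 250;1 -0.3 42 0 250;1 -0.3 54 0 250;1 -0.3 62 0 250;1 -0.3 66 0 250;1 -0.3 66 0 250")

```text
time: 26.22
ee_pos: [0.4935, -0.3427, 0.0643]
tcp_rot: [-179.9, -0.1, -84.2]
wrist_force: [0.7, -0.2, -0.5]
opening: 0.005
grasp_force: 50.9
```

>>> send_rows(targets="0 -1 2 0 250;0 -3 2.2 0 250;0 -5 2.2 0 250;0 -6 2.2 0 250;0 -6 2.2 0 250")

```text
time: 26.85
ee_pos: [0.499, -0.3422, 0.0622]
tcp_rot: [-180.0, -0.2, -84.2]
wrist_force: [-4.2, -0.8, 2.4]
opening: 0.0049
grasp_force: 51.4
```

>>> send_rows(targets="0 0.5 1 0 250;0 0.5 2 0 250;0 0.5 3 0 250;0 0.5 3 0 250;0 1 1.5 0 240;0 1 1.5 0 215;0 1 1.5 0 190;0 1 1.5 0 180;0 1 -10 0 180;0 1 -30 0 180;0 1 -60 0 180;0 1 -110 0 180")

```text
time: 28.35
ee_pos: [0.4977, -0.3415, 0.1726]
tcp_rot: [180.0, -0.1, -84.2]
wrist_force: [0.7, -1.6, -0.6]
opening: 0.0253
grasp_force: 0.0
```

```bash
python3 - <<'E'
from h import *
C=np.array([.6605,.1982,-.0355])
p=w(C,[(-.027,-.0465,.060)])[0];print("w shift",shift(p,-92),p)
E
```

```text
w shift (array([-478.1, -183.4,  112.6]), np.float64(7.8)) [0.63186661 0.1526876  0.06      ]
```

>>> send_rows(targets="-50 -19 0 0 165;-105 -40 0 2 165;-160 -61 0 4 165;-215 -82 0 6 165;-270 -103 0 7.8 165;-325 -125 0 7.8 165;-380 -146 0 7.8 165;-435 -167 0 7.8 165;-478 -183 5 7.8 165;-478 -183 30 7.8 165;-478 -183 70 7.8 165;-478 -183 100 7.8 165;-478 -183 114 7.8 165;-478 -183 114 7.8 165;-478 -183 114 7.8 165")

```text
time: 30.22
ee_pos: [0.6331, 0.152, 0.0589]
tcp_rot: [-179.8, -0.1, -92.0]
wrist_force: [0.9, -0.2, -0.9]
opening: 0.0298
grasp_force: 0.0
```

```bash
python3 - <<'E'
from h import *
print("w shift",shift((.6319,.1527,.058),-92))
from workcell import camera
s=camera("scene")
b=cv2.resize(s[140:200,235:305],None,fx=5,fy=5,interpolation=2);c=cv2.resize(s[235:310,245:335],None,fx=5,fy=5,interpolation=2)
H=np.zeros((375,800,3),np.uint8);H[:300,:350]=b;H[:,350:800]=c;cv2.imwrite("pics/m4.png",H)
E
```

```text
w shift (array([-0.7,  1.2,  0.9]), np.float64(-0.0))
```

View pics/m4.png

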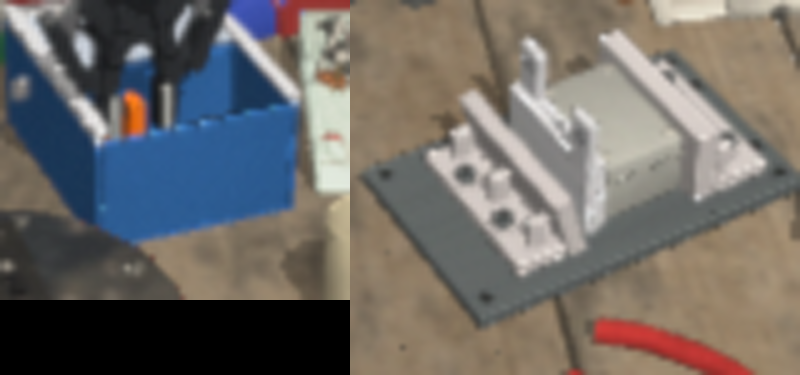

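Both packers stand upright side by side in the gap, and the fingers straddle the wedge tab. Gripping the wedge now.

>>> send_rows(targets="-0.5 1 0.5 0 200;-0.5 1 0.5 0 245;-0.5 1 0.5 0 245;-0.5 1 0.5 0 245;-0.5 1 0.5 0 245", newtons=90)

```text
time: 30.9
ee_pos: [0.6319, 0.1525, 0.0576]
tcp_rot: [-179.8, -0.1, -92.0]
wrist_force: [0.7, 0.3, 5.6]
opening: 0.0076
grasp_force: 88.6
```

```bash
python3 - <<'E'
from h import *
t=J(.4530,-.363,.13);print(t,shift(t,-84.2))
E
```

```text
[ 0.4873644  -0.31536319  0.13      ] (array([472.6, 128. , -72.4]), np.float64(-7.8))
```

>>> send_rows(targets="0 0 -30 0 245;0 0 -65 0 245;0 0 -112 0 245;0 0 -119 0 245;40 11 -119 0 245;90 24 -119 0 245;145 39 -119 -2 245;200 54 -119 -4 245;255 69 -119 -6 245;310 84 -119 -7.8 245;365 99 -119 -7.8 245;420 114 -119 -7.8 245;460 125 -110 -7.8 245;472 128 -90 -7.8 245;472 128 -73 -7.8 245;472 128 -73 -7.8 245;472 128 -73 -7.8 245")

```text
time: 33.02
ee_pos: [0.4871, -0.3139, 0.1309]
tcp_rot: [-179.9, -0.1, -84.1]
wrist_force: [-0.2, 0.6, -1.0]
opening: 0.008
grasp_force: 89.0
```

```bash
python3 - <<'E'
from h import *
t=J(.4522,-.363,.090);print(t,shift(t,-84.2))
E
```

```text
[ 0.48656849 -0.31544404  0.09      ] (array([ 1.5,  0.7, 40.9]), np.float64(0.1))
```

>>> send_rows(targets="1.5 0.7 10 0 245;1.5 0.7 20 0 245;1.5 0.7 28 0 245;1.5 0.7 34 0 245;1.5 0.7 40 0 245;1.5 0.7 45 0 245;1.5 0.7 45 0 245")

```text
time: 33.9
ee_pos: [0.4866, -0.3163, 0.0854]
tcp_rot: [-179.9, -0.1, -84.2]
wrist_force: [2.8, 0.7, -1.8]
opening: 0.0077
grasp_force: 88.9
```

>>> send_rows(targets="0 -0.8 2 0 245;0 -1.3 4 0 245;0 -1.3 4 0 245")

```text
time: 34.28
ee_pos: [0.4877, -0.3163, 0.0815]
tcp_rot: [-179.9, -0.2, -84.2]
wrist_force: [2.8, -0.6, -0.5]
opening: 0.0078
grasp_force: 88.9
```

>>> send_rows(targets="0 -0.5 2 0 245;0 -1 4 0 245;0 -1 4 0 245")

```text
time: 34.65
ee_pos: [0.4886, -0.3164, 0.0797]
tcp_rot: [-179.9, -0.2, -84.2]
wrist_force: [-3.9, 1.9, 15.5]
opening: 0.0079
grasp_force: 91.4
```

>>> send_rows(targets="0 0 1 0 245;0 0 1.5 0 245;0 0 1.5 0 245;0 0 1.5 0 245")

```text
time: 35.15
ee_pos: [0.4886, -0.3164, 0.0797]
tcp_rot: [-179.8, -0.3, -84.2]
wrist_force: [-7.1, 5.0, 26.5]
opening: 0.0077
grasp_force: 92.9
```

```bash
python3 - <<'E'
from h import *
from workcell import bot,camera
o=bot.get_obs();print(o["wrist_force"],o["ee_pos"],o["tcp_rot"],o["grasp_force"])
s=camera("scene")
c=cv2.resize(s[225:310,245:340],None,fx=7,fy=7,interpolation=2);cv2.imwrite("pics/m5.png",c)
E
```

```text
[-7.14508249  5.04896589 26.47865814] [ 0.48860893 -0.31643499  0.07968119] [-179.82560602   -0.26918276  -84.20557259] 92.93753027915955
```

View pics/m5.png

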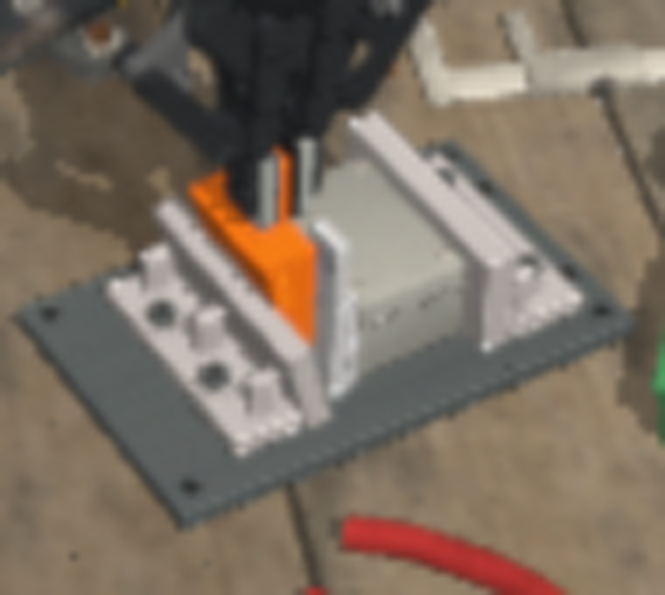

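The wedge sits between the fence and the packers, held by the fingers. Its position (upright face at jig x 0.4589) matches the home position felt earlier (0.5233 − 0.0525 − 0.012 = 0.4588). I'll let it settle briefly and then hand in.

>>> send_rows(targets="0 0 0 0 245;0 0 0 0 245;0 0 0 0 245;0 0 0 0 245")

```text
time: 35.7
ee_pos: [0.4886, -0.3164, 0.0796]
tcp_rot: [-179.8, -0.3, -84.2]
wrist_force: [-7.8, 4.9, 26.2]
opening: 0.0078
grasp_force: 92.9
```

```bash
python3 -c "
from workcell import ticket
print(ticket.job_done())"
```

```text
the job is handed in; nothing more can be done
None
```

I handed the job in at about 36 s (no verdict came back): the cover is fully open, both packers are upright in the gap, and the wedge is gripped and pressed down with about 26 N, its measured position matching the enclosure sitting home on the rear fence.

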